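Seat a ringed lens in its three-point mount

TASK

Lay the ringed lens flat in the mount, on the base plate between the two adjusting screws and the sliding clamp, and let go of it. Then slide the clamp up by its tab until its sprung nose presses the lens snugly home against both screw tips, so that all three points bear and it cannot rock; aim for about 5 N on the lens, never over 15 N, then let go of the clamp, which stays put. Set the lens down gently and leave the tin and the tweezers where they are.

Things in the scene. Friction and masses are not known exactly. Their poses are not given: they have to be found in the camera images.
- lens_center (a point): Centre of the loose lens: a clear, slightly domed glass disc in a grey ring, 44 mm diameter, 16 mm thick (dome 2 mm more), about 120 g, lying flat on the bench. The point is on its axis, 8 mm above its underside; z is its axis. Grip it across the ring's outside.
- lens: The same lens; origin at the middle of its underside.
- mount: Fixed aluminium base plate, 10 mm thick. Origin on the bench under the nominal axis of the seated lens; +x runs from the clamp to the two screws, +y left, z up. It spans x -132 to 50, y -58 to 58 mm. Two guide rails (10 mm high, y = +-22, x -129 to -55 mm) flank the clamp. A lens laid with its centre near x = -18 mm, y = 0 clears the screws, and the clamp where it starts, at every setting.
- mount_axis (a point): Point on the top face of the base plate (10 mm above the mount's origin) on the nominal axis of the seated lens; axes as the mount's.
- post_left: Fixed block (12x22x24 mm), 46 mm from the nominal lens axis, 50 degrees left of the mount's +x; origin in the middle of its foot, its x points away from the lens. It carries a rigid screw with a round 8 mm tip, 8 mm above the plate, aimed at the lens axis. Nominally the tip is 22 mm from that axis, but it is set up to 4 mm further in or out, not reported: to be found by feel.
- post_right: The same block and screw on the other side, 50 degrees to the right of the mount's +x; its own setting (up to 4 mm in or out) differs and is not reported. The seated lens may thus lie up to 7.5 mm off the nominal axis in the mount's x and 5.5 mm in its y.
- clamp: Clamp block (36 mm along x, 37 across, 19 high) that slides along the mount's x; origin under its middle, on the plate: mount x = -100 mm when drawn back, up to 10 mm more at the start, 62 mm travel. Drags with about 8 N either way, stays where left. Its flat nylon nose (20 mm wide, face 30 mm ahead of the origin) has a 3 N/mm spring, 6 mm travel: 16 N on the clamp leaves about 5 N on the lens.
- clamp_tab (a point): Middle of the upright tab on the clamp, for gripping or pushing it from above; moves with the clamp, 10 mm behind its origin and 48 mm above the bench. The tab is 16 mm along the mount's x, 22 mm across; its top is 16 mm above this point, its foot (top of the block) 19 mm below. Block to 8 mm behind and 28 mm ahead of this point.
- tin_center (a point): Centre of a loose round tin, 69 mm diameter, 32 mm high; a bystander, not to be moved.
- tweezers: Loose tweezers lying flat, 120 mm long, 16 mm wide, 9 mm high; a bystander, not to be moved.
Not all that is in view belongs to the job. What is shaped like the lens but green, purple or red is not meant.

How it is judged:
On the way:
1. the lens lies flat on the base plate between clamp and screws, let go (z of lens_center in the frame of mount between 0.015 and 0.021 m and horizontal distance between lens_center and mount_axis below 0.045 m and angle between lens_center's own z axis and vertical below 0.06 rad and contact force between the fingers and lens below 0.05 N), for 0.2 s.
At the end, for the whole second after the job is handed in: The lens lies flat on the base plate (centre within 2.5 mm of 18 mm above the bench, tilt under 0.04 rad), within 12 mm of the nominal axis and at rest, bearing on all three points: over 0.5 N on each screw and over 1.5 N from the clamp's nose (contact force between lens and post_left above 0.5 N and contact force between lens and post_right above 0.5 N and contact force between lens and clamp above 1.5 N and z of lens_center in the frame of mount between 0.0155 and 0.0205 m and angle between lens_center's own z axis and vertical below 0.04 rad and linear speed of lens below 0.01 m/s and horizontal distance between lens_center and mount_axis below 0.012 m); the robot touches nothing.
It fails at once if the clamp presses the lens with more than 15 N (contact force between lens and clamp above 15 N).
It fails at once if the lens is dropped on or rammed into the mount (over 40 N) (contact force between lens and mount above 40 N).
It fails at once if the tin is moved by more than 30 mm (distance of tin_center from where it was at the start of the episode above 0.03 m).
It fails at once if the tweezers are moved by more than 30 mm (distance of tweezers from where it was at the start of the episode above 0.03 m).
It also fails if it takes over 53 s, if anything falls off the work surface, if the arm or the gripper's body presses on something with over 40 N, if the wrist force passes 120 N, or if a joint passes its speed limit or range.

ROBOT

A 7-joint arm with a two-finger parallel gripper is mounted at the origin on a cart in front of the work surface, level with it; the furniture and walls round the work are solid. World frame = base frame: x ahead of the robot, y to its left, z up, the work surface at z = 0. Lengths are in m, angles in rad, forces in N, time in s.
With the tool pointing down it reaches from about 0.4 to 0.85 m from the base axis. Payload 4.5 kg.
Tool frame: the origin (TCP) lies at the centre of the arm's flange, where the gripper is bolted on; the fingertips stand 166 mm ahead of it and the grasp point (between the pads) lies 147 mm ahead of it; x points along the fingers, y is the direction in which the jaws open and shut, and the axes are right-handed (so a half turn about x gives the same grasp; the last joint's range is limited). The gripper opens to 88 mm and grips with 3 to 60 N. Pads are 18 mm wide; open, the fingers measure 123 mm over their backs; the gripper's body (75 mm by 187 mm) begins 45 mm behind the grasp point.
Start: joints at [1.2, 0.689, -0.195, 1.565, 0.157, 0.902, -0.215], TCP at [0.246, -0.574, 0.405] pointing down, gripper open.
Joint ranges: [-3.01, 3.01], [-0.46, 2.08], [-1.47, 1.51], [0.13, 2.56], [-1, 4.14], [0.04, 2.09], [-2.66, 2.66]. Speed limits (rad/s): [2.57, 2.57, 3.14, 3.14, 3.14, 3.14, 3.14].

INTERFACE

Orientations are given as a unit quaternion [x, y, z, w].
In Python, from cell import arm, effector, kin, telemetry, optics, sign_off gives the robot as it stands. Calls block until the motion is done:
- arm.goto(position, orientation): joint-space move of the TCP to a pose.
- arm.servo_line(position, ori=None, speed=0.15, f_stop=None): straight line of the TCP; ori=None keeps the orientation; speed is the mean speed in m/s. With f_stop (N) it stops when the force on the tool has changed by that much, and returns True; else False.
- arm.set_joints(angles): joint-space move.
- effector.command_gripper(opening, grip_force=None): finger opening in m; grip_force is the grip in N (None keeps the last); returns when the fingers have stopped.
- arm.sleep(seconds).
- kin.solve_ik(position, orientation): joint angles nearest the present ones, or None.
- telemetry.observe(): the state.
- optics.read_camera(name): name is "scene" or "top" or "wrist"; returns (picture, depth): 384x512x3 uint8, red, green, blue; 384x512 float32, m along the optical axis (not along the pixel's ray), 0 where there is no reading.
- optics.camera_model(name): a dict with "fx", "fy", "cx", "cy" (pixels), "world_to_cam" (4x4, takes a point from world to camera coordinates); the wrist camera has in their place "T_tool_cam" (4x4, takes a point from camera to tool coordinates, whose origin is the TCP and whose axes are the tool frame's). Camera axes: x right, y up, looking along -z (the intrinsics and any distortion apply to the point x, -y, -z); pixel columns grow to the right and rows downward; lengths in m; the calibration is good to about 2 mm. The wrist camera is an equidistant fisheye: a pixel r from the principal point sees the ray r / f radians off the axis. A picture is of the moment at which its call begins: read the wrist's pose just before it. camera_model takes no time and is no camera call.
A pose or a line that the arm cannot do raises arm.IKError and nothing moves.
- sign_off(): hands the job in, once; it reports no verdict.
Trained networks look in the newest picture that a camera, given by its name, has taken for a name from the list of things; names that differ only in an ending like _2 or _b are one class to them, and where a whole thing is asked for, a point or a joint stands for the part that bears it (a point fixed in the world has none). Each returns a list of dicts, best first, with "confidence" (0 to 1); they miss things now and then, are a little off and sometimes report something else, mostly with a low value. They report only what shows in the picture. A call takes as long as a camera call. They do not tell look-alikes from the thing itself.
- optics.silhouettes(camera, thing): "pixels" (384x512 bool, what is visible of it) and "pixel" ([column, row] in pixels, amid what is visible of it).
The state is a dict: "time_s": time; "joint_pos": joint angles; "qvel": joint speeds; "joint_torque": joint torques, N m; "tcp_pos": TCP position; "orientation": TCP orientation; "contact_force": force on the tool from outside, world axes, zero at the start; "ft_torque": the same for the moment, N m; "finger_gap": finger opening in m.
Only numpy, scipy, OpenCV 4.12 (cv2) and the standard library are available. Lean on these libraries where they do the work, as an engineer would, in place of code of your own. Each camera call takes 0.05 s, during which the arm holds its last target.

## Working session

There is one attempt and no reset: what is moved stays moved. The work goes in short steps, each a Python script; the robot and the scene stay as the last script left them, time stands still between calls to the robot, and variables do not carry over. Pictures are saved under pics/ and viewed, and the job is handed in when it is done.

```bash
ls; mkdir -p pics
python3 - <<'E'
from cell import arm, effector, kin, telemetry, optics
import cv2,numpy as np
for n in ("scene","top","wrist"):
    s=telemetry.observe()
    p,d=optics.read_camera(n)
    cv2.imwrite(f"pics/{n}0.png",p[:,:,::-1]); np.savez(f"pics/{n}0.npz",p=p,d=d)
    m=optics.camera_model(n); print(n,{k:np.round(v,3).tolist() if not isinstance(v,str) else v for k,v in m.items()})
print(s)
E
```

```text
pics
scene {'fx': 487.06, 'fy': 487.06, 'cx': 258.438, 'cy': 189.676, 'world_to_cam': [[0.679, 0.734, 0.0, -0.257], [-0.641, 0.592, 0.488, 0.282], [0.358, -0.331, 0.873, -1.219], [0.0, 0.0, 0.0, 1.0]]}
top {'fx': 483.247, 'fy': 483.247, 'cx': 246.042, 'cy': 181.132, 'world_to_cam': [[-0.024, -1.0, -0.014, -0.014], [0.986, -0.026, 0.165, -0.456], [-0.165, -0.01, 0.986, -0.929], [0.0, 0.0, 0.0, 1.0]]}
wrist {'fx': 297.319, 'fy': 297.319, 'cx': 262.74, 'cy': 197.215, 'T_tool_cam': [[-0.001, 0.308, -0.951, 0.021], [1.0, -0.001, -0.001, 0.001], [-0.001, -0.951, -0.308, -0.08], [0.0, 0.0, 0.0, 1.0]]}
{'time_s': 0.1, 'joint_pos': array([ 1.19975362,  0.68989239, -0.19445724,  1.56623201,  0.15732029,
        0.90253155, -0.21511814]), 'qvel': array([ 0.00033387, -0.00137551, -0.0015278 , -0.00204271, -0.00055726,
        0.00045839, -0.00114186]), 'joint_torque': array([-3.33225267e-03, -5.28498781e+01, -1.27159562e+00, -1.53837848e+01,
       -5.26098988e-02,  2.00444330e-03,  4.65393373e-05]), 'tcp_pos': array([ 0.24600378, -0.574227  ,  0.40399539]), 'orientation': array([-0.69248614, -0.14272916,  0.69284943, -0.14160157]), 'contact_force': array([ 0.38357442, -0.63364517,  0.23818019]), 'ft_torque': array([ 0.00235683,  0.03019896, -0.01936647]), 'finger_gap': 0.0881871565500017}
```

View pics/scene0.png

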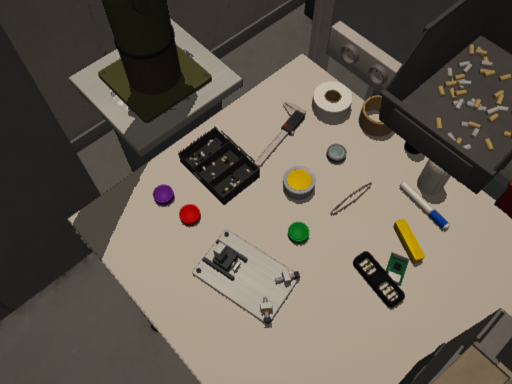

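View pics/top0.png

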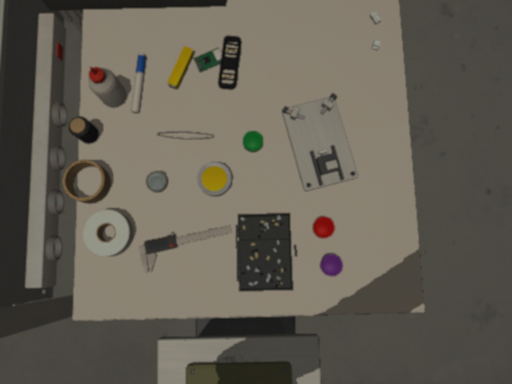

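View pics/wrist0.png

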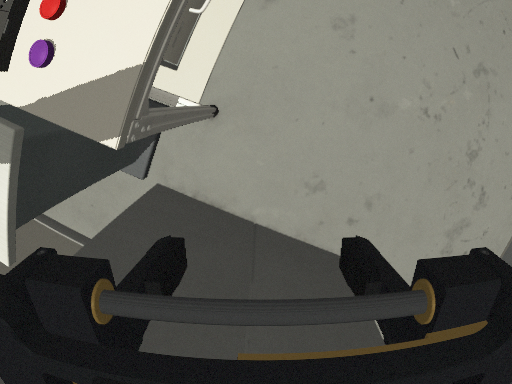

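```bash
cat > h.py <<'E'
from cell import arm, effector, kin, telemetry, optics
import cv2,numpy as np
from scipy.spatial.transform import Rotation as R
def toworld(n,m,u,v,d=None,z=None,pose=None):
    u=np.asarray(u,float);v=np.asarray(v,float)
    x=(u-m['cx'])/m['fx'];y=(v-m['cy'])/m['fy']
    if n=='wrist':
        r=np.hypot(x,y)+1e-12
        dirs=np.stack([x/r*np.sin(r),-y/r*np.sin(r),-np.cos(r)],-1)
        T=pose@m['T_tool_cam']
    else:
        dirs=np.stack([x,-y,-np.ones_like(x)],-1); T=np.linalg.inv(m['world_to_cam'])
    if d is not None:
        p=dirs/(-dirs[...,2:])*np.asarray(d)[...,None]
        return p@T[:3,:3].T+T[:3,3]
    w=dirs@T[:3,:3].T
    return T[:3,3]+w*((z-T[2,3])/w[...,2])[...,None]
def proj(n,m,P,pose=None):
    P=np.atleast_2d(P)
    if n=='wrist': T=np.linalg.inv(pose@m['T_tool_cam'])
    else: T=np.array(m['world_to_cam'])
    c=P@T[:3,:3].T+T[:3,3]; x,y,z=c[:,0],-c[:,1],-c[:,2]
    if n=='wrist':
        r=np.hypot(x,y)+1e-12; th=np.arctan2(r,z); x,y=x/r*th,y/r*th
    else: x,y=x/z,y/z
    return np.stack([m['cx']+m['fx']*x,m['cy']+m['fy']*y],-1)
def tpose():
    s=telemetry.observe(); T=np.eye(4); T[:3,:3]=R.from_quat(s['orientation']).as_matrix(); T[:3,3]=s['tcp_pos']; return T
def quat_down(yaw):
    # tool x down, tool y at angle yaw in the world plane
    x=np.array([0,0,-1.]);y=np.array([np.cos(yaw),np.sin(yaw),0]);z=np.cross(x,y)
    return R.from_matrix(np.stack([x,y,z],1)).as_quat()
E
python3 - <<'E'
from h import *
for n in ("scene","top"):
    f=np.load(f"pics/{n}0.npz"); optics.read_camera(n); m=optics.camera_model(n)
    for t in ("lens","mount","clamp","clamp_tab","post_left","post_right","tin_center","tweezers"):
        for o in optics.silhouettes(n,t)[:5]:
            v,u=np.nonzero(o['pixels']); d=f['d'][v,u]; k=d>0
            W=toworld(n,m,u[k],v[k],d[k]) if k.any() else np.zeros((1,3))
            print(n,t,round(o['confidence'],2),np.round(o['pixel']),k.sum(),len(k),np.round(np.median(W,0),3),np.round(W.min(0),3),np.round(W.max(0),3))
            if t in("mount",) and o['confidence']>.5: 
                q=W[(W[:,2]>0.003)&(W[:,2]<.018)]; print(cv2.minAreaRect((q[:,:2]*1000).astype(np.float32)))
E
```

```text
scene lens 0.75 [161. 198.] 360 361 [ 0.29  -0.194  0.016] [ 0.255 -0.214 -0.   ] [ 0.308 -0.172  0.023]
scene lens 0.74 [334. 155.] 340 341 [0.467 0.154 0.016] [ 0.435  0.136 -0.003] [0.487 0.19  0.022]
scene lens 0.74 [194. 215.] 378 379 [ 0.364 -0.182  0.017] [ 0.332 -0.203 -0.002] [ 0.384 -0.156  0.023]
scene lens 0.72 [298. 230.] 359 362 [ 0.547 -0.045  0.017] [ 0.524 -0.065  0.002] [ 0.567 -0.022  0.022]
scene mount 0.81 [247. 274.] 5373 5392 [ 0.543 -0.186  0.012] [ 0.434 -0.258 -0.002] [ 0.641 -0.105  0.069]
((536.5546264648438, -180.6056365966797), (185.3768768310547, 119.08372497558594), 13.170018196105957)
scene clamp 0.81 [226. 258.] 526 527 [ 0.492 -0.194  0.031] [ 0.453 -0.214  0.007] [ 0.52  -0.17   0.069]
scene clamp_tab 0.68 [227. 257.] 510 511 [ 0.492 -0.194  0.031] [ 0.472 -0.214  0.009] [ 0.52  -0.172  0.069]
scene post_left 0.64 [286. 279.] 185 187 [ 0.601 -0.132  0.025] [ 0.586 -0.149  0.01 ] [ 0.615 -0.108  0.038]
scene post_right 0.66 [265. 309.] 194 194 [ 0.619 -0.205  0.027] [ 0.599 -0.221  0.008] [ 0.64  -0.188  0.04 ]
scene post_right 0.4 [228. 256.] 453 4
[... 1127 characters left out ...]
144 [ 0.598 -0.127  0.025] [ 0.586 -0.147  0.01 ] [ 0.613 -0.106  0.039]
top post_left 0.52 [328. 102.] 175 175 [ 0.615 -0.2    0.023] [ 0.6   -0.22   0.006] [ 0.638 -0.185  0.037]
top post_left 0.29 [214. 182.] 932 936 [0.462 0.038 0.031] [ 0.429  0.005 -0.001] [0.498 0.075 0.038]
top post_right 0.49 [329. 106.] 137 137 [ 0.614 -0.2    0.024] [ 0.6   -0.217  0.007] [ 0.635 -0.187  0.037]
top tin_center 0.58 [210. 182.] 924 928 [0.462 0.037 0.031] [ 0.429  0.005 -0.005] [0.504 0.072 0.038]
top tweezers 0.46 [205. 134.] 53 55 [0.564 0.055 0.004] [ 0.555  0.042 -0.003] [0.571 0.157 0.014]
top tweezers 0.33 [329. 102.] 194 194 [ 0.614 -0.202  0.022] [ 0.597 -0.22   0.006] [ 0.638 -0.185  0.037]
```

Run:
```python
import cv2,numpy as np
a=cv2.imread('pics/scene0.png'); b=cv2.imread('pics/top0.png')
c=[cv2.resize(a[225:325,180:310],(520,400),interpolation=3),cv2.resize(a[128:178,310:360],(280,280),interpolation=3),cv2.resize(b[85:200,270:365],(330,400),interpolation=3)]
H=np.zeros((400,800,3),np.uint8);H[:,:520]=c[0];H[:280,520:]=c[1];cv2.imwrite('pics/crop1.png',H);cv2.imwrite('pics/crop2.png',c[2])
```

```text
(no output)
```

View pics/crop1.png

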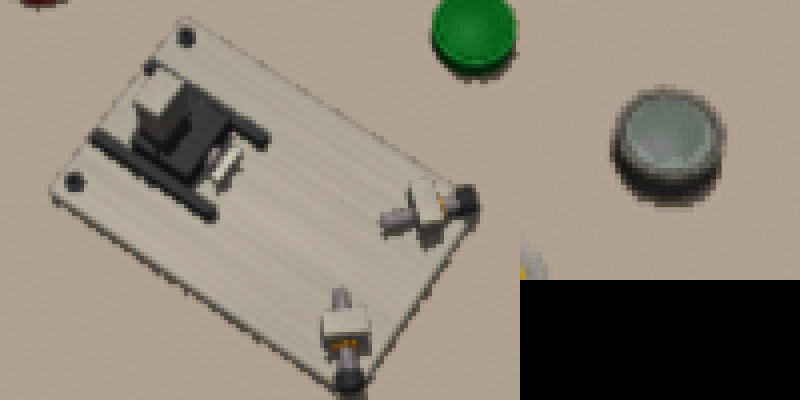

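View pics/crop2.png

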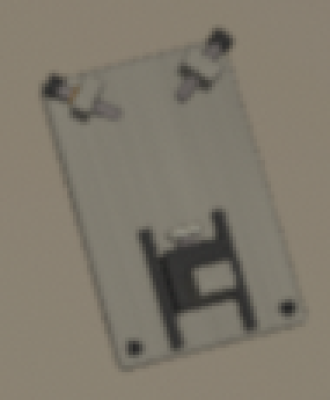

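Candidates for the lens:
- **Clear disc in a grey ring:** scene (337,153), top (157,181).
- **Green:** scene (299,232).
- **Red:** scene (190,214).
- **Purple:** scene (163,194).

The crop shows a clear dome in a grey ring at (337,153), which matches the description, so I choose that one. The yellow one at (299,182) is the tin. The mount is at scene (247,274), with its clamp at the robot-facing end.

Run:
```python
from h import *
q0=telemetry.observe()['joint_pos']
a=np.radians(13)
for y in (0,180,13,193,-77,103,45,-135):
    for P in ([.464,.157,.30],[.464,.157,.170],[.56,-.175,.18],[.47,-.196,.206]):
        j=kin.solve_ik(P,quat_down(np.radians(y))); print(y,P,None if j is None else np.round(j,2))
```

```text
0 [0.464, 0.157, 0.3] [-0.27  0.7  -0.24  2.06  0.38  0.42 -0.8 ]
0 [0.464, 0.157, 0.17] [-0.44  0.95  0.04  2.11 -0.35  0.09 -0.07]
0 [0.56, -0.175, 0.18] [ 0.36  0.98 -0.24  1.81  0.51  0.41 -0.24]
0 [0.47, -0.196, 0.206] [ 0.42  0.89 -0.19  2.04  0.6   0.27 -0.29]
180 [0.464, 0.157, 0.3] [ 0.25  1.02 -1.26  2.04  1.16  1.08  1.55]
180 [0.464, 0.157, 0.17] [-0.5   0.96  0.13  2.11 -0.97  0.13 -2.6 ]
180 [0.56, -0.175, 0.18] [ 0.06  1.    0.29  1.82 -0.65  0.41 -2.31]
180 [0.47, -0.196, 0.206] [ 0.19  0.9   0.19  2.05 -0.65  0.24 -2.2 ]
13 [0.464, 0.157, 0.3] [-0.24  0.7  -0.3   2.06  0.46  0.44 -0.66]
13 [0.464, 0.157, 0.17] [-0.44  0.95  0.03  2.11 -0.27  0.08  0.08]
13 [0.56, -0.175, 0.18] [ 0.38  0.98 -0.28  1.81  0.57  0.43 -0.08]
13 [0.47, -0.196, 0.206] [ 0.44  0.89 -0.23  2.04  0.67  0.28 -0.13]
193 [0.464, 0.157, 0.3] [-0.71  0.76  0.48  2.08 -0.76  0.48 -2.56]
193 [0.464, 0.157, 0.17] [-0.49  0.96  0.12  2.11 -0.94  0.13 -2.41]
193 [0.56, -0.175, 0.18] [ 0.09  1.    0.24  1.82 -0.56  0.39 -2.17]
193 [0.47, -0.196, 0.206] [ 0.21  0.9   0.15  2.05 -0.54  0.23 -2.08]
-77 [0.4
[... 395 characters left out ...]
09  1.07]
103 [0.56, -0.175, 0.18] [ 0.56  1.04 -0.6   1.8   0.97  0.63  1.15]
103 [0.47, -0.196, 0.206] [ 0.65  0.94 -0.58  2.03  1.1   0.52  1.04]
45 [0.464, 0.157, 0.3] [-0.15  0.72 -0.43  2.06  0.62  0.5  -0.26]
45 [0.464, 0.157, 0.17] [-0.43  0.95  0.01  2.11 -0.08  0.08  0.44]
45 [0.56, -0.175, 0.18] [ 0.43  0.99 -0.36  1.8   0.71  0.48  0.36]
45 [0.47, -0.196, 0.206] [ 0.49  0.9  -0.31  2.04  0.83  0.33  0.28]
-135 [0.464, 0.157, 0.3] [-0.61  0.72  0.31  2.08 -0.52  0.42 -2.24]
-135 [0.464, 0.157, 0.17] [-0.47  0.96  0.08  2.11 -0.73  0.1  -2.05]
-135 [0.56, -0.175, 0.18] [ 0.16  0.98  0.12  1.82 -0.29  0.36 -1.86]
-135 [0.47, -0.196, 0.206] [ 0.26  0.89  0.07  2.05 -0.25  0.21 -1.8 ]
```

Run:
```python
from h import *
arm.goto([.56,-.175,.36],quat_down(np.radians(-77)))
T=tpose(); p,d=optics.read_camera('wrist'); m=optics.camera_model('wrist')
cv2.imwrite('pics/w1.png',p[:,:,::-1]); np.savez('pics/w1.npz',p=p,d=d,T=T)
print(telemetry.observe()['time_s'],T[:3,3])
for t in("mount","clamp_tab","clamp","post_left","post_right"):
    for o in optics.silhouettes('wrist',t)[:3]:
        v,u=np.nonzero(o['pixels']); dd=d[v,u]; k=dd>0
        W=toworld('wrist',m,u[k],v[k],dd[k],pose=T)
        print(t,round(o['confidence'],2),np.round(o['pixel']),k.sum(),np.round(np.median(W,0),4),np.round(W.min(0),3),np.round(W.max(0),3))
        if t=="mount":
            q=W[(W[:,2]>0.004)&(W[:,2]<.016)]; print(cv2.minAreaRect((q[:,:2]*1000).astype(np.float32)))
```

```text
2.95 [ 0.55957535 -0.17658924  0.36007336]
mount 0.79 [256. 184.] 14574 [ 0.5479 -0.1788  0.0097] [ 0.438 -0.259 -0.002] [ 0.641 -0.102  0.065]
((538.5072631835938, -179.91018676757812), (182.05877685546875, 116.34449768066406), 13.239043235778809)
clamp_tab 0.74 [ 68. 134.] 383 [0.5602 0.0846 0.005 ] [ 0.551  0.04  -0.003] [0.572 0.163 0.01 ]
clamp_tab 0.55 [261. 239.] 1466 [ 0.4907 -0.1898  0.0291] [ 0.46  -0.213  0.007] [ 0.521 -0.169  0.065]
clamp 0.68 [259. 239.] 1550 [ 0.4911 -0.1898  0.0289] [ 0.456 -0.215  0.007] [ 0.521 -0.169  0.065]
clamp 0.35 [ 30. 190.] 599 [0.4678 0.1524 0.0143] [ 0.441  0.136 -0.001] [0.487 0.195 0.018]
post_left 0.64 [224. 135.] 499 [ 0.602  -0.1277  0.0248] [ 0.587 -0.149  0.009] [ 0.615 -0.105  0.035]
post_right 0.6 [296. 131.] 514 [ 0.6191 -0.2003  0.0242] [ 0.6   -0.218  0.008] [ 0.64  -0.185  0.035]
```

View pics/w1.png

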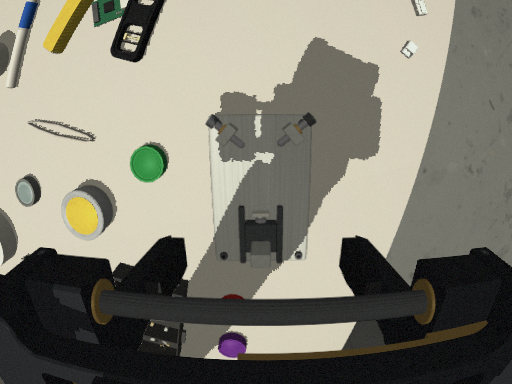

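The wrist view shows the mount at (260,185), with the clamp at (260,240) and the posts at (224,135) and (296,131). The rectangle fit matches the known 182x116 mm plate. Next I go to the lens, at the left edge (28,191).

```bash
cat >> h.py <<'E'
MA=np.radians(13.24); MO=np.array([.5385+.041*np.cos(MA),-.1799+.041*np.sin(MA),0])
def mw(x,y,z=0): return MO+np.array([x*np.cos(MA)-y*np.sin(MA),x*np.sin(MA)+y*np.cos(MA),z])
def wm(P):
    P=np.asarray(P)-MO; return np.stack([P[...,0]*np.cos(MA)+P[...,1]*np.sin(MA),-P[...,0]*np.sin(MA)+P[...,1]*np.cos(MA),P[...,2]],-1)
E
python3 - <<'E'
from h import *
f=np.load('pics/w1.npz');m=optics.camera_model('wrist')
v,u=np.nonzero(f['d']>0);W=toworld('wrist',m,u,v,f['d'][v,u],pose=f['T']);M=wm(W)
k=(M[:,2]>.05)&(abs(M[:,1])<.03)&(M[:,0]<-.08)&(M[:,0]>-.14);print('tab top',k.sum(),M[k].min(0),M[k].max(0),M[k].mean(0))
k=(M[:,2]>.013)&(abs(M[:,1])<.018)&(M[:,0]<-.05)&(M[:,0]>-.14);print('clamp',M[k].min(0),M[k].max(0))
k=(M[:,2]>.015)&(M[:,0]<.06)&(M[:,0]>0);
for s in(1,-1):
    kk=k&(M[:,1]*s>0)&(abs(M[:,1])<.06); e=np.array([np.cos(np.radians(50)),s*np.sin(np.radians(50))]); r=M[kk][:,:2]@e; print('post',s,r.min(),r.max())
arm.goto([.43,.155,.30],quat_down(0))
T=tpose(); p,d=optics.read_camera('wrist')
cv2.imwrite('pics/w2.png',p[:,:,::-1])
print(telemetry.observe()['time_s'],T[:3,3])
for o in optics.silhouettes('wrist','lens')[:4]:
    v,u=np.nonzero(o['pixels']); dd=d[v,u]; k=dd>0
    W=toworld('wrist',m,u[k],v[k],dd[k],pose=T); W=W[W[:,2]>.012]
    print(round(o['confidence'],2),np.round(o['pixel']),k.sum(),np.round(np.median(W,0),4),np.round(W.min(0),4),np.round(W.max(0),4), cv2.minEnclosingCircle((W[:,:2]*1000).astype(np.float32)))
E
```

```text
tab top 365 [-0.10792669 -0.01051934  0.05001323] [-0.09210223  0.01137192  0.06478854] [-0.09774076  0.00035376  0.0609494 ]
clamp [-0.10792669 -0.01798565  0.01301246] [-0.06054377  0.01797662  0.06478854]
post 1 0.00020581118949977825 0.07192810553106405
post -1 0.0004528572602375524 0.0741847795465589
4.6 [0.43091833 0.15397271 0.30011251]
0.88 [297. 182.] 1743 [0.4647 0.162  0.0153] [0.4436 0.1395 0.012 ] [0.4866 0.183  0.0185] ((465.4013366699219, 161.099609375), 22.177099227905273)
0.73 [347. 334.] 753 [ 0.5447 -0.0358  0.0154] [ 0.5236 -0.0592  0.012 ] [ 0.5674 -0.0169  0.018 ] ((545.9373779296875, -38.76826095581055), 22.382314682006836)
```

View pics/w2.png

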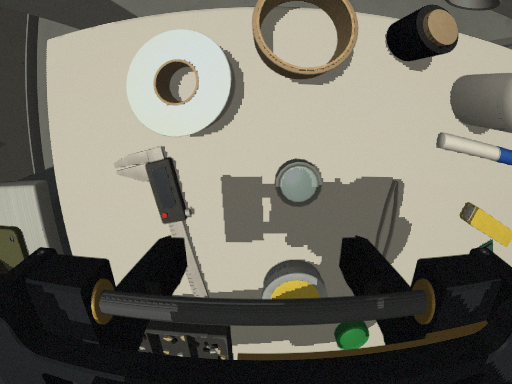

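The grey-ringed lens is clear at (298,183), centre about (0.465, 0.161), and nothing stands near the finger positions.

Run:
```python
from h import *
effector.command_gripper(0.066,10)
q=quat_down(0)
arm.goto([.4654,.1605,.23],q)
s=telemetry.observe();print(s['tcp_pos'])
r=arm.servo_line([.4654,.1605,.1705],q,speed=.05,f_stop=8)
s=telemetry.observe();print(r,s['tcp_pos'],s['contact_force'])
effector.command_gripper(0.03,10)
s=telemetry.observe();print(s['finger_gap'],s['contact_force'],s['tcp_pos'],s['time_s'])
r=arm.servo_line([.4654,.1605,.25],q,speed=.1)
s=telemetry.observe();print(s['finger_gap'],s['contact_force'],s['tcp_pos'],s['time_s'])
p,d=optics.read_camera('wrist');cv2.imwrite('pics/w3.png',p[:,:,::-1])
```

```text
[0.46466312 0.16034022 0.22967064]
False [0.46550308 0.16051413 0.17074949] [-0.29682389  0.43766004  0.72347518]
0.04324416787187203 [-0.25437085  0.04338977  1.12076588] [0.46542186 0.16048068 0.17062874] 7.3667
0.043482144143531194 [-0.27265774  0.33157535 -1.73278723] [0.4652244  0.16040189 0.24961564] 8.3083
```

View pics/w3.png

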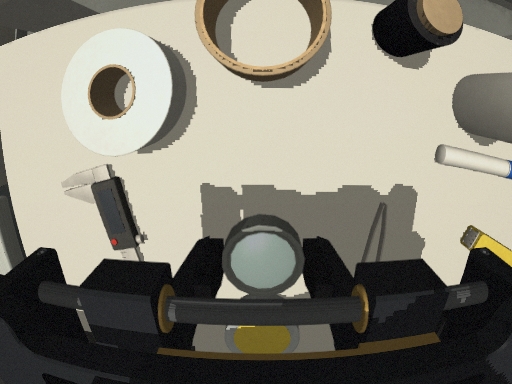

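Lens held at (263,257) between the pads. Now carrying it to the mount.

Run:
```python
from h import *
q=quat_down(MA-np.pi/2)
P=mw(-.018,0)
arm.goto([P[0],P[1],.26],q)
s=telemetry.observe();print(s['tcp_pos'],P,s['contact_force'])
arm.servo_line([P[0],P[1],.186],q,speed=.08)
r=arm.servo_line([P[0],P[1],.177],q,speed=.012,f_stop=4)
s=telemetry.observe();print(r,s['tcp_pos'],s['contact_force'],s['finger_gap'],s['time_s'])
```

```text
[ 0.56110767 -0.17225563  0.25972813] [ 0.56088864 -0.1746323   0.        ] [-0.0053015   0.10810835 -1.67926128]
True [ 0.56097017 -0.17467554  0.18004444] [ 1.06851111 -1.63787752  2.41475923] 0.043805972294339066 11.275
```

Run:
```python
from h import *
q=quat_down(MA-np.pi/2)
effector.command_gripper(0.058)
P=mw(-.018,0)
arm.servo_line([P[0],P[1],.25],q,speed=.08)
P=mw(-.06,0)
arm.goto([P[0],P[1],.36],q)
T=tpose(); p,d=optics.read_camera('wrist');cv2.imwrite('pics/w4.png',p[:,:,::-1]);np.savez('pics/w4.npz',p=p,d=d,T=T)
cv2.imwrite('pics/w4c.png',cv2.resize(p[80:240,180:340,::-1],(640,640),interpolation=3))
m=optics.camera_model('wrist')
for o in optics.silhouettes('wrist','lens')[:4]:
    v,u=np.nonzero(o['pixels']); dd=d[v,u]; k=dd>0
    W=toworld('wrist',m,u[k],v[k],dd[k],pose=T); W=W[W[:,2]>.022]
    if len(W)>50: print(np.round(o['pixel']),wm(np.median(W,0)),len(W), cv2.minEnclosingCircle((wm(W)[:,:2]*1000).astype(np.float32)))
v,u=np.nonzero(d>0);M=wm(toworld('wrist',m,u,v,d[v,u],pose=T))
k=(M[:,2]>.057)&(abs(M[:,1])<.03)&(M[:,0]<-.08)&(M[:,0]>-.14);print('tab top',k.sum(),M[k].min(0),M[k].max(0),M[k].mean(0))
print(telemetry.observe()['time_s'])
```

```text
[262. 140.] [-0.01754486 -0.00098233  0.02519876] 1230 ((-17.86941909790039, -0.5933778285980225), 21.702363967895508)
tab top 351 [-0.1091456  -0.01063344  0.05709982] [-0.09283435  0.01093029  0.06521496] [-0.09983447  0.00012179  0.06279528]
13.3583
```

View pics/w4c.png

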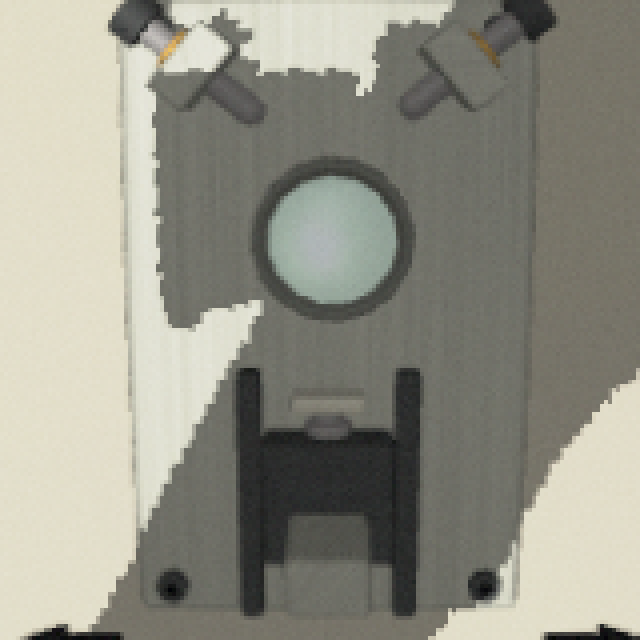

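The lens lies flat at mount (-18, -1) mm (crop (333,240)), clear of the screws and the nose. The clamp tab is at x = -100 mm. Gripping the tab.

Run:
```python
from h import *
q=quat_down(MA); ex=np.array([np.cos(MA),np.sin(MA),0])
P=mw(-.1005,0)
arm.goto([P[0],P[1],.27],q)
arm.servo_line([P[0],P[1],.207],q,speed=.08,f_stop=10)
arm.sleep(.2)
s=telemetry.observe();f0=s['contact_force'];print(s['tcp_pos'],P,f0)
effector.command_gripper(0.008,30); arm.sleep(.2)
s=telemetry.observe();print(s['finger_gap'],s['contact_force']-f0,(s['contact_force']-f0)@ex,wm(s['tcp_pos']))
np.save('f0.npy',f0)
def go(x,sp,fs):
    P=mw(x,0,.207); r=arm.servo_line(P,q,speed=sp,f_stop=fs); s=telemetry.observe()
    print(r,np.round(wm(s['tcp_pos'])*1000,2),round(float((s['contact_force']-f0)@ex),2),round(s['finger_gap'],4),s['time_s']);return r
for x in (-.095,-.090,-.085):
    if go(x,.02,14): break
```

```text
[ 0.48069169 -0.19366328  0.20743292] [ 0.48058155 -0.19352731  0.        ] [0.72750664 1.44693035 0.74656369]
0.015948696793523662 [-3.02022353 -2.09252299  0.29696419] -3.4191953000168644 [-1.00825942e-01 -1.41409925e-05  2.06962679e-01]
False [-9.7240e+01 -1.0000e-02  2.0695e+02] -7.83 0.0157 16.8083
False [-9.2300e+01 -2.0000e-02  2.0694e+02] -7.64 0.0161 17.2083
False [-8.7290e+01  1.0000e-02  2.0694e+02] -7.77 0.0159 17.6083
```

Run:
```python
from h import *
q=quat_down(MA); ex=np.array([np.cos(MA),np.sin(MA),0]); f0=np.load('f0.npy')
x=-.085
while x<-.045:
    x+=.004 if x<-.074 else .002
    r=arm.servo_line(mw(x,0,.207),q,speed=.02,f_stop=6); s=telemetry.observe()
    F=float((s['contact_force']-f0)@ex)
    print(r,round(x*1000,1),np.round(wm(s['tcp_pos'])[:2]*1000,2),round(F,2),round(s['finger_gap'],4),round(s['time_s'],2))
    if r or F<-9.2: break
```

```text
False -81.0 [-8.326e+01  1.000e-02] -8.38 0.0158 17.96
False -77.0 [-7.925e+01  1.000e-02] -8.71 0.0159 18.31
False -73.0 [-7.531e+01  1.000e-02] -8.21 0.0159 18.66
False -71.0 [-7.342e+01 -2.000e-02] -8.82 0.0156 18.91
False -69.0 [-71.43   0.  ] -8.35 0.0158 19.16
False -67.0 [-69.41   0.  ] -9.26 0.0157 19.41
```

```bash
cat > push.py <<'E'
from h import *
import sys
q=quat_down(MA); ex=np.array([np.cos(MA),np.sin(MA),0]); f0=np.load('f0.npy')
x,step,lim=[float(a) for a in sys.argv[1:4]]
while x<-.045:
    x+=step
    r=arm.servo_line(mw(x,0,.207),q,speed=.012,f_stop=6)
    F=[]
    for i in range(4):
        arm.sleep(.02); s=telemetry.observe(); F.append(float((s['contact_force']-f0)@ex))
    F=np.mean(F)
    print(r,round(x*1000,1),np.round(wm(s['tcp_pos'])[:2]*1000,2),round(F,2),round(s['time_s'],2))
    if r or F<-lim: break
E
python3 push.py -.067 .0015 10.2
```

```text
False -65.5 [-6.798e+01 -2.000e-02] -8.74 19.75
False -64.0 [-66.51  -0.  ] -8.77 20.09
False -62.5 [-64.99   0.  ] -9.14 20.43
False -61.0 [-6.351e+01 -1.000e-02] -8.84 20.77
False -59.5 [-6.198e+01 -1.000e-02] -8.92 21.12
False -58.0 [-60.48  -0.  ] -8.9 21.46
False -56.5 [-5.896e+01 -3.000e-02] -8.55 21.8
False -55.0 [-57.46  -0.  ] -9.25 22.14
False -53.5 [-5.627e+01 -1.000e-02] -9.84 22.48
False -52.0 [-5.532e+01 -1.000e-02] -10.86 22.82
```

```bash
python3 push.py -.052 .0008 12.8
```

```text
False -51.2 [-5.488e+01 -3.000e-02] -12.06 23.14
False -50.4 [-5.442e+01 -2.000e-02] -12.85 23.46
```

```bash
python3 push.py -.0504 .0006 13.6
python3 - <<'E'
from h import *
T=tpose(); p,d=optics.read_camera('wrist');cv2.imwrite('pics/w5.png',p[:,:,::-1])
E
```

```text
False -49.8 [-5.408e+01 -1.000e-02] -13.73 23.77
```

View pics/w5.png

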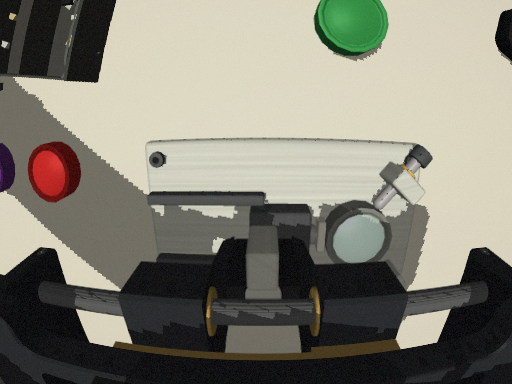

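Only the left screw tip is visible from here, touching the lens at (378,205). The right one is hidden by the gripper. The force is now rising at the spring rate (2.6 N/mm), about 5 N over drag. I'll relax the arm's push, then release and look from above.

Run:
```python
from h import *
q=quat_down(MA); ex=np.array([np.cos(MA),np.sin(MA),0]); f0=np.load('f0.npy')
def pr(t): s=telemetry.observe();print(t,np.round(wm(s['tcp_pos'])*1000,2),round(float((s['contact_force']-f0)@ex),2),round(s['finger_gap'],4),round(s['time_s'],2))
arm.servo_line(mw(-.053,0,.207),q,speed=.01); arm.sleep(.1);pr('relaxed')
effector.command_gripper(0.03);arm.sleep(.1);pr('open')
arm.servo_line(mw(-.053,0,.26),q,speed=.08)
arm.goto(mw(-.05,0,.32),quat_down(MA-np.pi/2))
T=tpose(); p,d=optics.read_camera('wrist');cv2.imwrite('pics/w6.png',p[:,:,::-1]);np.savez('pics/w6.npz',p=p,d=d,T=T)
m=optics.camera_model('wrist');c=proj('wrist',m,mw(0,0,.02),T)[0].astype(int);print(c)
cv2.imwrite('pics/w6c.png',cv2.resize(p[c[1]-50:c[1]+70,c[0]-60:c[0]+60,::-1],(600,600),interpolation=3))
for o in optics.silhouettes('wrist','lens')[:4]:
    v,u=np.nonzero(o['pixels']); dd=d[v,u]; k=dd>0
    W=toworld('wrist',m,u[k],v[k],dd[k],pose=T); W=W[W[:,2]>.022]
    if len(W)>50: print(np.round(o['pixel']),wm(np.median(W,0)),len(W), cv2.minEnclosingCircle((wm(W)[:,:2]*1000).astype(np.float32)))
v,u=np.nonzero(d>0);M=wm(toworld('wrist',m,u,v,d[v,u],pose=T))
k=(M[:,2]>.057)&(abs(M[:,1])<.03)&(M[:,0]<-.03)&(M[:,0]>-.14);print('tab top',k.sum(),M[k].min(0),M[k].max(0))
pr('')
```

```text
relaxed [-55.06   0.   206.97] -8.22 0.0154 24.39
open [-5.2720e+01  3.0000e-02  2.0699e+02] -1.89 0.0298 24.9
[262 135]
[263. 131.] [ 0.00489109 -0.00150474  0.02528312] 1699 ((4.6779913902282715, -1.5153969526290894), 21.74669075012207)
tab top 8247 [-0.06409314 -0.02999841  0.05706572] [-0.03000155  0.02999272  0.24677613]
 [-5.0240e+01  6.0000e-02  3.1937e+02] -1.27 0.0298 26.79
```

View pics/w6c.png

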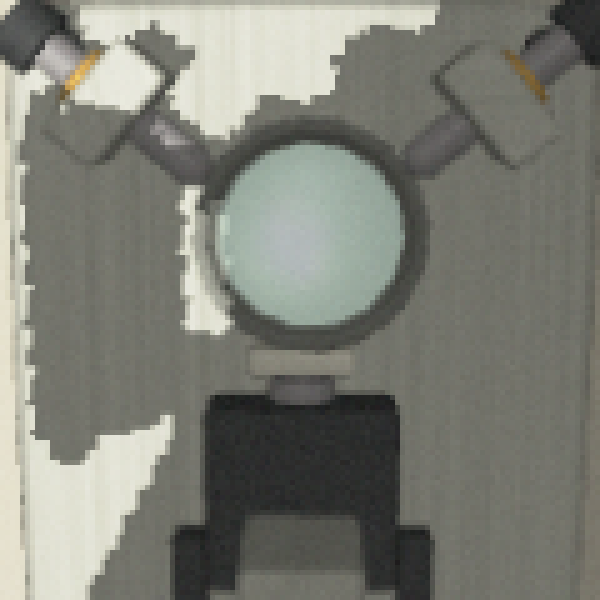

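Run:
```python
from h import *
m=optics.camera_model('wrist')
for n in('w4','w6'):
    f=np.load(f'pics/{n}.npz');d=f['d'];v,u=np.nonzero(d>0);M=wm(toworld('wrist',m,u,v,d[v,u],pose=f['T']))
    for lo,hi,nm in((.058,.07,'tabtop'),(.027,.033,'block')):
        k=(M[:,2]>lo)&(M[:,2]<hi)&(abs(M[:,1])<.009)&(M[:,0]<-.01-.02*(nm=='block'))&(M[:,0]>-.14);print(n,nm,k.sum(),np.round(np.percentile(M[k][:,0],[0,2,50,98,100])*1000,1))
    k=(M[:,2]>.013)&(M[:,2]<.027)&(abs(M[:,1])<.009)&(M[:,0]>-.09)&(M[:,0]<-.01);print('nose',np.round(np.percentile(M[k][:,0],[0,2,50,98,100])*1000,1))
f=np.load('pics/w6.npz');o=optics.silhouettes('wrist','lens')[0];v,u=np.nonzero(o['pixels']);d=f['d'][v,u]
W=wm(toworld('wrist',m,u,v,d,pose=f['T']));r=np.hypot(W[:,0]-.0047,W[:,1]+.0015);k=(r<.0215)&(W[:,2]>.02)
A=np.c_[W[k][:,:2]-[.0047,-.0015],np.ones(k.sum())];print('plane',np.linalg.lstsq(A,W[k][:,2],rcond=None)[0])
```

```text
w4 tabtop 283 [-109.1 -108.7  -99.5  -93.1  -92.8]
w4 block 299 [-93.7 -93.4 -83.6 -73.5 -73.2]
nose [-75.  -73.5 -32.9 -10.3 -10.2]
w6 tabtop 405 [-64.1 -63.4 -55.1 -48.  -47.8]
w6 block 378 [-48.6 -48.3 -39.8 -30.2 -30.1]
nose [-39.3 -28.3 -19.  -10.1 -10.1]
plane [0. 0. 0.]
```

Run:
```python
from h import *
for n in("top",):
    p,d=optics.read_camera(n); f=np.load('pics/top0.npz'); m=optics.camera_model(n)
    for t in("tin_center","tweezers"):
        print(t,[(round(o['confidence'],2),np.round(o['pixel'])) for o in optics.silhouettes(n,t)[:2]])
from cell import sign_off
sign_off(); print(telemetry.observe()['time_s'])
```

```text
tin_center [(0.98, array([211., 183.])), (0.67, array([209., 136.]))]
tweezers [(0.74, array([162., 134.]))]
the job is handed in; nothing more can be done
the job is handed in; nothing more can be done
```

The grey-ringed lens is in the mount, held by the clamp against the screws, and I handed the job in at about 27 s. No verdict is reported.

- **Lens:** I laid it on the plate at mount (-18, -1) mm, touching down with a 4 N stop. The clamp then pushed it to about (4.7, -1.5) mm. In the last close view it touches both screw tips and the nose.
- **Clamp force:** I pushed the tab with 13.7 N; sliding drag was about 8.8 N, so roughly 5 N was on the lens. The force was rising at 2.6 N/mm, close to the nose's spring rate. The image geometry gives about 1.5 mm of spring compression (4.5 N, roughly ±1 mm). By your "16 N leaves about 5 N" figure, it would be nearer 3 N, still over the 1.5 N minimum.
- **Release:** I eased off the push before opening the fingers, then raised the gripper well clear.
- **Bystanders:** The tin is within a pixel or two of where it started. The tweezers were found again on the same row, but at a different point along their length, so that check is weaker. The arm never went near either of them.
- **Checks that failed or weren't made:** A final tilt fit on the lens came back empty because the detector ran on an unsuitable picture. Flatness therefore rests on its depth reading (about 25 mm) and its round outline. I didn't measure each screw's force separately.

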